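Put the deburring tool away in the bench drawer

TASK

Pull the blue drawer all the way out to its stop, lay the black deburring tool with the yellow caps flat in the drawer's larger rear compartment without dropping it, and let go of it while the drawer is still fully out. Then push the drawer fully shut; the pen stays in the front compartment and everything else stays where it is.

Things in the scene. Friction and masses are not known exactly. Their poses are not given: they have to be found in the camera images.
- deburring_tool: hand deburring tool: black rounded body with yellow end cap and yellow button, 30 (x) x 104 (y) x 29 (z), lying on the bench with its long axis y level; body 30 wide and 26 high, best gripped across x near the middle. 0.1 to 0.2 kg. Origin: centre of its underside, z up.
- cabinet: low grey steel drawer cabinet, black mat on top, fixed to the bench at the left, 160 deep (x) x 160 wide (y) x 64 high. Origin: centre of the underside; z up; carcass front face at x = -80. The drawer slides out along the cabinet's own -x, which points to the right and somewhat towards the robot.
- drawer (a joint): slide of the blue-fronted drawer: 0 = fully shut (front against the carcass), 0.135 m = fully out at its stop. Starts shut or slightly ajar. Stays where it is left; moving it takes about 2 to 4 N of sliding friction.
- drawer_handle (a point): middle of the drawer's steel bar handle; moves with the drawer; axes as the cabinet's. Round level bar about 10 thick, 110 long along y, 42 above the bench, 22 below the cabinet's top; centre line 35 in front of the blue front, with a gap of about 30 behind it for a finger. The blue front spans 6 to 63 above the bench, 158 wide, 8 thick.
- rear_compartment (a point): middle of the floor of the drawer's larger rear compartment; moves with the drawer; axes as the cabinet's; floor 12 above bench. Inside 90 (x) x 138 (y); side and rear walls 40 high, divider at its -x side 4 thick, 34 high. Fully out, it is clear of the cabinet but for the last 4 (carcass front at x = +41); else the cabinet roof, 49 above this floor, covers part. Front compartment: 45 along x.
- pen: black and white pen, 17x135x16, long axis y, lying loose in the drawer's front compartment; stays there and rides with the drawer. Origin: centre of the underside.
- snips_red: small snips, grey blades and red grips, 32x117x9, long axis y; lying on the bench; its place may be swapped with those of the deburring tool and the wood strip. Leave alone. Origin: centre of the underside.
- wood_strip: offcut of two glued wooden strips, 29x109x9, long axis y; lying on the bench; leave alone. Origin: centre of the underside.
- brush: flat paint brush with wooden handle, 26x154x10, long axis y; lying on the top of the drawer cabinet towards its rear; leave alone. Origin: centre of the underside.

How it is judged:
By the outcome, as a careful person would: the job done as asked, in the order asked, and still so for the second after the job is handed in, with the robot touching nothing.
It also fails if it takes over 70 s, if anything falls off the work surface, if the arm or the gripper's body presses on something with over 40 N, if the wrist force passes 120 N, or if a joint passes its speed limit or range.

ROBOT

A 7-joint arm with a two-finger parallel gripper is mounted at the origin on a cart in front of the work surface, level with it; the furniture and walls round the work are solid. World frame = base frame: x ahead of the robot, y to its left, z up, the work surface at z = 0. Lengths are in m, angles in rad, forces in N, time in s.
With the tool pointing down it reaches from about 0.425 to 0.925 m from the base axis. Payload 6.8 kg.
Tool frame: the origin (TCP) lies midway between the tips of the shut fingers; the grasp point (between the pads) lies 19 mm behind it; z points along the fingers, y is the direction in which the jaws open and shut (so a half turn about z gives the same grasp; the last joint's range is limited). The gripper opens to 85 mm and grips with 20 to 120 N. Pads are 22 mm wide; open, the fingers measure 114 mm over their backs; the gripper's body (76 mm by 85 mm) begins 54 mm behind the grasp point. The pads swing forward as they close: fully open they stand 13 mm farther back than shut.
Start: joints at [1.186, 0.477, 0.022, 1.555, -0.011, 1.109, -0.083], TCP at [0.184, -0.649, 0.231] pointing down, gripper open.
Joint ranges: [-2.96, 2.96], [-0.34, 2.1], [-1.41, 1.46], [0.24, 2.44], [-1.37, 4.51], [0.17, 1.92], [-2.96, 2.96]. Speed limits (rad/s): [2.39, 2.39, 3.14, 3.14, 3.14, 3.14, 3.14].

INTERFACE

Orientations are given as a unit quaternion [w, x, y, z].
In Python, from station import status, eyes, workorder gives the robot as it stands. The module is installed in compiled form; this text tells all that it offers.
- The arm moves only by the shell command python3 -m jog 'ROWS' [FORCE]. ROWS is text: rows parted by semicolons, each of 7 numbers parted by spaces: the shift along the tool's x, y, z in m, then the turn, a rotation vector about the tool's x, y, z in degrees, then the finger opening in m, from 0 to 0.0854. In form: dx dy dz rx ry rz jaw; .... A call has 1 to 5 rows; each row is the pose to reach, as a shift and turn from the pose commanded when the call began, along the tool's axes at that moment; what a row does not reach only later rows make up. A row lasts 1/10 s, in which the tool goes at most 50 mm and 8.59 degrees, less where a joint would pass 70% of its speed; a pose out of reach is approached as far as the arm can. A call with a gripper value outside its range is refused whole. The fingers move at their own pace and stop on an object; FORCE is the grip in N (left out, the last holds). Time passes only in rows, so rows that repeat a pose let the fingers close. It gives the time, the measured TCP pose, the force and the opening at its end, in the units of the state.
- status.get_obs(): the state, without advancing time (a new reading comes with each control period).
- eyes.read_camera(name): name is "scene" or "top" or "wrist"; returns a dict with "image" (480x640x3 uint8, red, green, blue), "intrinsics" (3x3 intrinsics, pixels), "position" and "orientation" of the camera in the world. Camera axes: x right, y up, looking along -z (the intrinsics and any distortion apply to the point x, -y, -z); pixel columns grow to the right and rows downward; lengths in m; the calibration is good to about 2 mm. A picture is of the moment at which its call begins. There is no depth.
- workorder.hand_in(): hands the job in, once; it reports no verdict.
The state is a dict: "t": time; "q": joint angles; "joint_vel": joint speeds; "joint_torque": joint torques, N m; "eef_pos": TCP position; "tool_rot": TCP orientation; "contact_force": force on the tool from outside, world axes, zero at the start; "torque": the same for the moment, N m; "gripper_width": opening from 0.0 (shut) to 1.0 (fully open).
Only numpy, scipy, OpenCV 4.12 (cv2) and the standard library are available. Lean on these libraries where they do the work, as an engineer would, in place of code of your own. Each camera call takes 0.05 s, during which the arm holds its last target.

## Working session

There is one attempt and no reset: what is moved stays moved. The work goes in short steps, Python scripts to look and compute and a shell command to move; the robot and the scene stay as the last step left them, time stands still between calls to the robot, and variables do not carry over. Pictures are saved under pics/ and viewed, and the job is handed in when it is done.

```bash
mkdir -p pics; cat > h.py <<'E'
import numpy as np, cv2
from station import status, eyes, workorder
from scipy.spatial.transform import Rotation as R
def rot(q): return R.from_quat([q[1],q[2],q[3],q[0]])
def cam(n,f=None):
    c=eyes.read_camera(n)
    if f: cv2.imwrite('pics/'+f,c['image'][:,:,::-1])
    np.savez('pics/'+(f or n)+'.npz',**{k:v for k,v in c.items() if k in('image','intrinsics','position','orientation')})
    return c
def ray(c,u,v,z):
    K=np.array(c['intrinsics']);d=np.linalg.inv(K)@[u,v,1.];d=np.array([d[0],-d[1],-d[2]])
    d=rot(c['orientation']).apply(d);p=np.array(c['position']);return p+d*(z-p[2])/d[2]
def proj(c,P):
    p=rot(c['orientation']).inv().apply(np.array(P)-c['position']);p=p*[1,-1,-1]
    q=np.array(c['intrinsics'])@p;return q[:2]/q[2]
def load(f): return np.load('pics/'+f+'.npz')
def st():
    o=status.get_obs();print({k:np.round(o[k],4).tolist() for k in o if k in('t','q','eef_pos','tool_rot','contact_force','gripper_width')});return o
E
python3 - <<'E'
from h import *
o=st()
print(rot(o['tool_rot']).as_matrix().round(3))
for n in('scene','top','wrist'):
    c=cam(n,n+'0.png');print(n,c.keys(),c['position'],c['orientation'],c['intrinsics'])
E
```

```text
{'t': 0.0, 'q': [1.1859, 0.4778, 0.0224, 1.5565, -0.0115, 1.1093, -0.0831], 'eef_pos': [0.1843, -0.6487, 0.2303], 'tool_rot': [-0.0009, 0.9904, 0.138, -0.0002], 'contact_force': [-0.5316, -0.2398, 0.4448], 'gripper_width': 0.9987}
[[ 0.962  0.273 -0.001]
 [ 0.273 -0.962  0.002]
 [-0.    -0.002 -1.   ]]
scene dict_keys(['image', 'intrinsics', 'position', 'orientation']) [-0.01414821  0.58883786  0.82169335] [-0.304965   -0.13209707  0.39851697  0.85482802] [[504.74155503   0.         325.04814722]
 [  0.         504.74155503 236.57816565]
 [  0.           0.           1.        ]]
top dict_keys(['image', 'intrinsics', 'position', 'orientation']) [ 0.27366984 -0.107573    1.21130235] [-0.67137989 -0.07910241  0.081923    0.73231173] [[544.1939122    0.         322.4868009 ]
 [  0.         544.1939122  237.13924863]
 [  0.           0.           1.        ]]
wrist dict_keys(['image', 'intrinsics', 'position', 'orientation']) [ 0.26488214 -0.62581704  0.37249577] [ 0.7875064  -0.12959608  0.0981455  -0.59447959] [[376.64131209   0.         321.92080306]
 [  0.         376.64131209 237.21208009]
 [  0.           0.           1.        ]]
```

View pics/top0.png

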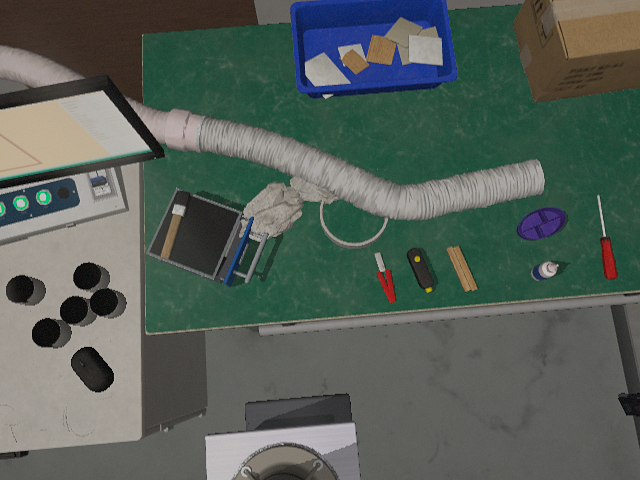

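View pics/scene0.png

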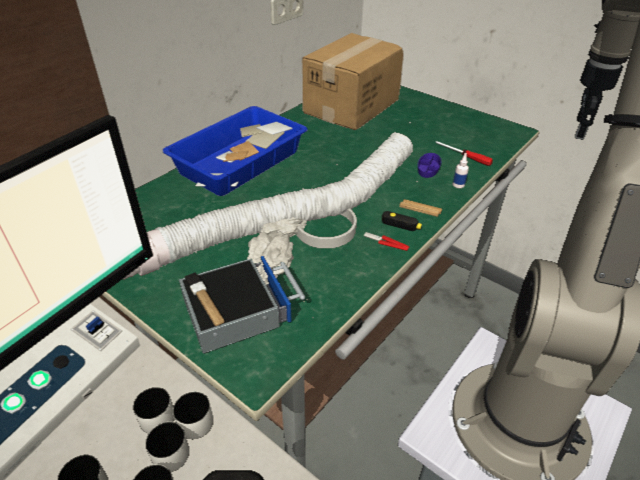

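View pics/wrist0.png

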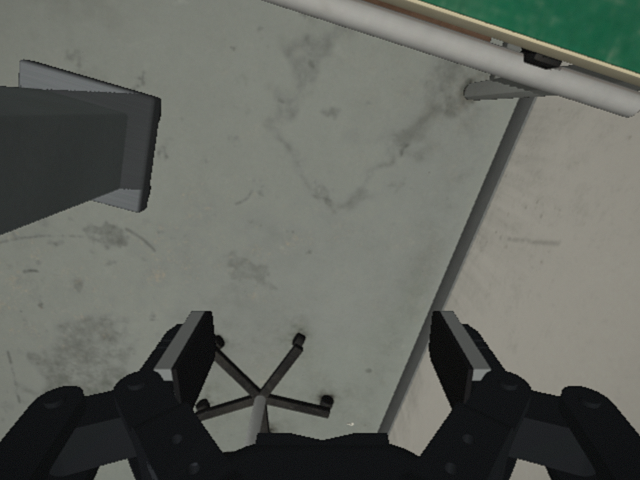

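```bash
python3 - <<'E'
from h import *
c=load('top0.png')
for p in([0,0,0],[.5,0,0],[.5,.3,0]):print(proj(c,p))
im=c['image'][170:310,130:490,::-1]
cv2.imwrite('pics/t_zoom.png',cv2.resize(im[:, :180],None,fx=4.4,fy=4.2,interpolation=cv2.INTER_CUBIC))
cv2.imwrite('pics/t_zoom2.png',cv2.resize(c['image'][235:305,360:490,::-1],None,fx=6,fy=6,interpolation=cv2.INTER_CUBIC))
s=load('scene0.png')['image'][240:360,170:330,::-1]
cv2.imwrite('pics/s_zoom.png',cv2.resize(s,None,fx=5,fy=5,interpolation=cv2.INTER_CUBIC))
E
```

```text
[285.17731922 504.5633346 ]
[269.57566111 265.25773465]
[136.66347387 276.68707637]
```

View pics/t_zoom.png

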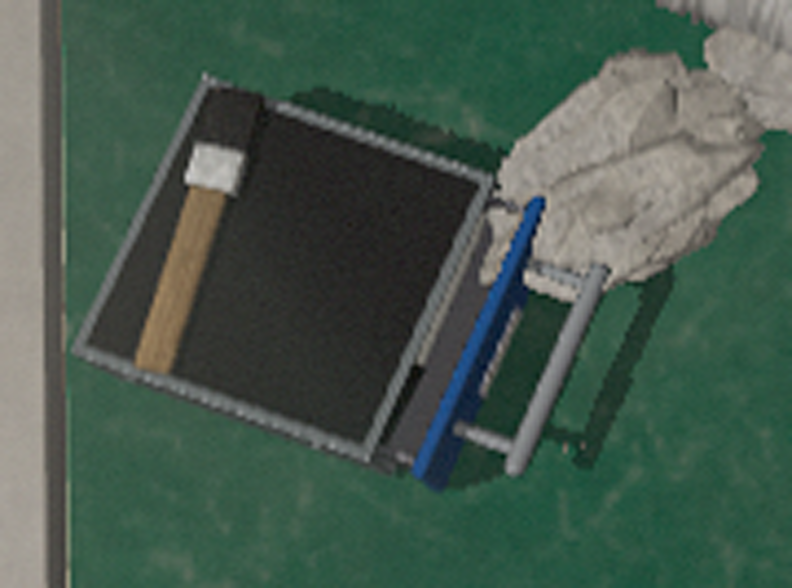

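View pics/t_zoom2.png

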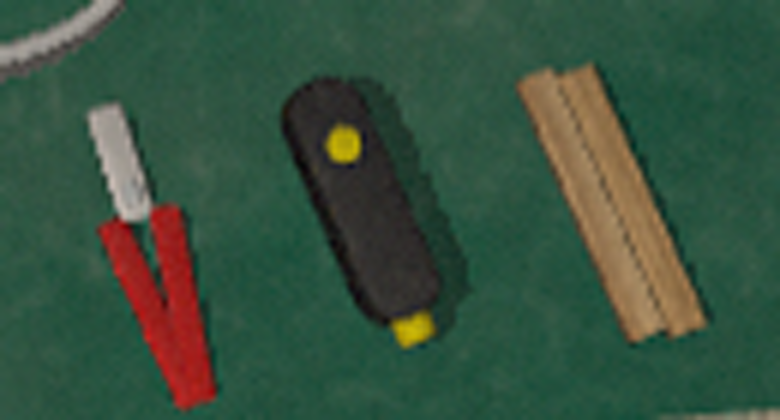

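View pics/s_zoom.png

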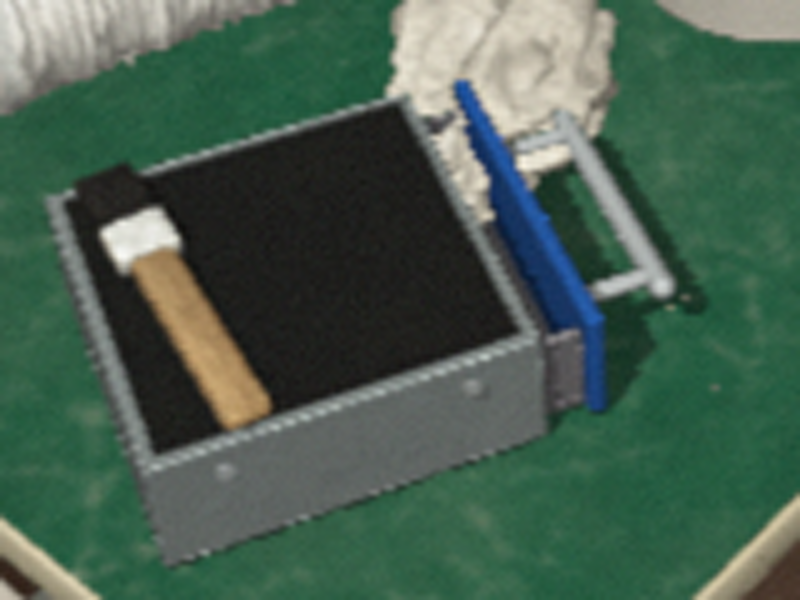

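```bash
python3 - <<'E'
from h import *
c=load('top0.png')
def z1(u,v,z):return ray(c,130+u/4.4,170+v/4.2,z)[:2]
C=np.array([z1(*p,.064) for p in((207,78),(491,180),(370,460),(78,350))])
print(C.round(4),C.mean(0)); 
for i in range(4):print(np.linalg.norm(C[i]-C[i-1]))
ax=(C[1]-C[0]+C[2]-C[3]);ay=(C[0]-C[3]+C[1]-C[2])
print('pull ang',np.degrees(np.arctan2(ax[1],ax[0])),'ycab ang',np.degrees(np.arctan2(ay[1],ay[0])))
H=np.array([z1(598,270,.045),z1(517,470,.045)]);print('handle',H,H.mean(0),np.linalg.norm(H[0]-H[1]),(H[0]-H[1]))
u=ax/np.linalg.norm(ax);print('handle along pull', (H.mean(0)-C.mean(0))@u,'lat',(H.mean(0)-C.mean(0))@[-u[1],u[0]])
def z2(u,v,z):return ray(c,360+u/6,235+v/6,z)[:2]
im=c['image'];hsv=cv2.cvtColor(im,cv2.COLOR_RGB2HSV)
# tool
T=np.array([z2(305,82,.014),z2(418,345,.014)]);print('tool',T,T.mean(0),np.linalg.norm(T[0]-T[1]))
sides=[z2(280,120,.013),z2(375,320,.013),z2(365,95,.026),z2(442,280,.026)]
print(sides)
d=T[0]-T[1];print('tool ang',np.degrees(np.arctan2(d[1],d[0])))
S=[z2(*p,.005) for p in((105,105),(195,408))];W=[z2(*p,.009) for p in((555,75),(668,332))]
print('sn',S,'wood',W)
for n in('scene0.png',):
  s=load(n)
  for z,p in((.045,(562,118)),(.045,(663,288))):print('scene handle',ray(s,170+p[0]/5,240+p[1]/5,z))
  for p in((50,198),(405,98),(537,335),(150,465)):print('scene cab',ray(s,170+p[0]/5,240+p[1]/5,.064))
E
```

```text
[[0.6778 0.1875]
 [0.6095 0.0479]
 [0.4676 0.114 ]
 [0.5369 0.2542]] [0.57294983 0.15090915]
0.15590888665307076
0.15535019358111407
0.15658135497724218
0.1564199419880323
pull ang -116.18670826496823 ycab ang -25.156593460441538
handle [[ 5.61429154e-01 -3.76750165e-04]
 [ 4.59321191e-01  4.58886367e-02]] [0.51037517 0.02275594] 0.11210049987319269 [ 0.10210796 -0.04626539]
handle along pull 0.14261371288159017 lat 0.00040166832489902537
tool [[ 0.50748923 -0.31984149]
 [ 0.40585789 -0.34905996]] [ 0.45667356 -0.33445073] 0.10574803436359832
[array([ 0.49409611, -0.30894686]), array([ 0.41650521, -0.33470516]), array([ 0.49832951, -0.33921304]), array([ 0.42740667, -0.35846698])]
tool ang 16.039659113020218
sn [array([ 0.5070216 , -0.24539393]), array([ 0.39085726, -0.26603638])] wood [array([ 0.50294859, -0.41456645]), array([ 0.40319255, -0.44250391])]
scene handle [0.56293941 0.00187202 0.045     ]
scene handle [0.46135649 0.0507811  0.045     ]
scene cab [0.68014031 0.18920244 0.064     ]
scene cab [0.6101848  0.05086356 0.064     ]
scene cab [0.47172598 0.11505522 0.064     ]
scene cab [0.53936747 0.25557124 0.064     ]
```

```bash
cat >> h.py <<'E'
def go(x,y,z,yaw):
    """delta to target TCP with tool y at world angle yaw (deg, mod 180), pointing down"""
    o=status.get_obs();r=rot(o['tool_rot']);p=np.array(o['eef_pos'])
    best=None
    for k in(0,180):
        a=np.radians(yaw+k);Y=np.array([np.cos(a),np.sin(a),0]);Z=np.array([0,0,-1.]);M=np.c_[np.cross(Y,Z),Y,Z]
        rv=(r.inv()*R.from_matrix(M)).as_rotvec(degrees=True)
        if best is None or np.linalg.norm(rv)<np.linalg.norm(best):best=rv
    d=r.inv().apply(np.array([x,y,z])-p)
    print('t',round(float(o['t']),2),'pos',p.round(4),'F',np.round(o['contact_force'],1),'gw',round(float(o['gripper_width']),3),'q',np.round(o['q'],2))
    print('delta mm',(d*1000).round(1),'rot',best.round(2))
E
python3 -c "
from h import *
go(.52,.035,.23,-115.8)"
```

```text
t 0.15 pos [ 0.1843 -0.6489  0.2305] F [-1.2 -0.7  0.3] gw 0.998 q [ 1.19  0.48  0.02  1.56 -0.01  1.11 -0.08]
delta mm [ 509.8 -566.1    1.3] rot [-8.000e-02  3.000e-02  4.166e+01]
```

```bash
python3 -m jog '0.02 -0.022 0 0 0 4 0.0854; 0.05 -0.056 0 0 0 11 0.06; 0.083 -0.092 0 0 0 19 0.04; 0.116 -0.129 0 0 0 27 0.03; 0.15 -0.167 0 0 0 35 0.03' 30; python3 -c "
from h import *
go(.512,.024,.15,-115.8)"
```

```text
t: 0.65
eef_pos: [0.2828, -0.4474, 0.2311]
tool_rot: [-0.0, 0.986, -0.168, -0.0]
contact_force: [1.3, -0.2, 0.2]
gripper_width: 0.357
t 0.65 pos [ 0.2828 -0.4474  0.2311] F [ 1.3 -0.2  0.2] gw 0.357 q [ 0.84  0.24  0.06  1.91 -0.02  1.   -1.  ]
delta mm [  60.3 -520.7   81.2] rot [-0.02  0.01  6.48]
```

```bash
python3 -m jog '0.005 -0.045 0 0 0 1.5 0.03; 0.011 -0.092 0 0 0 3 0.03; 0.016 -0.14 0 0 0 4 0.03; 0.022 -0.188 0 0 0 5 0.03; 0.027 -0.235 0 0 0 6.5 0.03' ; python3 -c "
from h import *
go(.512,.024,.15,-115.8)"
```

```text
t: 1.15
eef_pos: [0.3847, -0.2341, 0.2314]
tool_rot: [0.0, 0.975, -0.221, 0.0]
contact_force: [1.0, -1.3, -0.5]
gripper_width: 0.352
t 1.15 pos [ 0.3847 -0.2341  0.2314] F [ 1.  -1.3 -0.5] gw 0.352 q [ 0.51  0.11 -0.11  2.06  0.01  0.97 -1.62]
delta mm [   3.6 -287.7   81.4] rot [ 0.   -0.02  0.27]
```

```bash
python3 -m jog '0 -0.045 0 0 0 0 0.03; 0.001 -0.092 0 0 0 0 0.03; 0.002 -0.14 0 0 0 0 0.028; 0.003 -0.188 0 0 0 0 0.028; 0.003 -0.235 0.02 0 0 0.2 0.028' ; python3 -m jog '0 -0.03 0.01 0 0 0 0.028; 0 -0.05 0.03 0 0 0 0.028; 0 -0.053 0.05 0 0 0 0.028; 0 -0.053 0.06 0 0 0 0.028; 0 -0.053 0.06 0 0 0 0.028'; python3 -c "
from h import *
go(.512,.024,.15,-115.8)
cam('wrist','w1.png');cam('top','t1.png')"
```

```text
t: 1.65
eef_pos: [0.4901, -0.0241, 0.2137]
tool_rot: [-0.001, 0.975, -0.222, 0.003]
contact_force: [1.5, -0.6, 0.5]
gripper_width: 0.327
t: 2.15
eef_pos: [0.5093, 0.021, 0.1503]
tool_rot: [0.001, 0.975, -0.222, -0.002]
contact_force: [-0.5, -0.5, -0.2]
gripper_width: 0.328
t 2.15 pos [0.5093 0.021  0.1503] F [-0.5 -0.5 -0.2] gw 0.328 q [ 0.1   0.33 -0.31  2.01  0.13  0.83 -2.31]
delta mm [ 1.1 -3.8  0.3] rot [0.11 0.16 0.1 ]
```

View pics/w1.png

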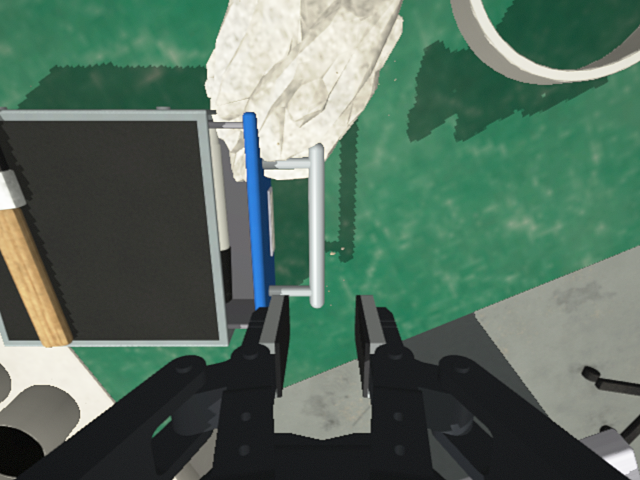

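```bash
python3 - <<'E'
from h import *
c=load('w1.png')
a=ray(c,317,147,.045);b=ray(c,317.5,304,.045);print(a,b,(a+b)/2,np.degrees(np.arctan2(*(a-b)[1::-1])))
for p in((1,112),(208,112),(228,343)):print('cab',ray(c,*p,.064))
go(.512,.024,.15,-115.8)
print(rot(c['orientation']).as_matrix().round(3),c['position'])
# gripper knuckle pos: finger outer points
for p in [(.5093,.021,.0)]: print(proj(c,[.5093,.021,.045]))
E
```

```text
[ 0.56547351 -0.00181035  0.045     ] [0.46351339 0.0472981  0.045     ] [0.51449345 0.02274387 0.045     ] -25.717501084550058
cab [0.66319365 0.15206989 0.064     ]
cab [0.61179347 0.04509519 0.064     ]
cab [0.47245537 0.1131415  0.064     ]
t 2.25 pos [0.5107 0.0209 0.1521] F [ 0.9 -0.4  0.4] gw 0.333 q [ 0.1   0.33 -0.31  2.    0.13  0.83 -2.31]
delta mm [-0.2 -3.4  2.1] rot [ 0.01 -0.02  0.05]
[[-0.433  0.853  0.292]
 [-0.901 -0.411 -0.138]
 [ 0.002 -0.323  0.946]] [ 0.58527982 -0.01415092  0.29217209]
[322.80505797 236.4099097 ]
```

```bash
python3 -m jog '0 -0.003 0.02 0 0 0 0.028; 0 -0.003 0.04 0 0 0 0.028; 0 -0.003 0.06 0 0 0 0.028; 0 -0.003 0.08 0 0 0 0.028; 0 -0.003 0.08 0 0 0 0.028' ; python3 -c "
from h import *
go(.5135,.0235,.031,-115.8)
cam('wrist','w2.png')"
```

```text
t: 2.75
eef_pos: [0.5109, 0.0235, 0.0708]
tool_rot: [0.001, 0.975, -0.223, -0.001]
contact_force: [-0.8, -0.1, -0.4]
gripper_width: 0.33
t 2.75 pos [0.5109 0.0235 0.0708] F [-0.8 -0.1 -0.4] gw 0.33 q [ 0.06  0.45 -0.28  2.06  0.2   0.66 -2.37]
delta mm [ 2.4 -1.2 39.8] rot [0.1  0.12 0.05]
```

View pics/w2.png

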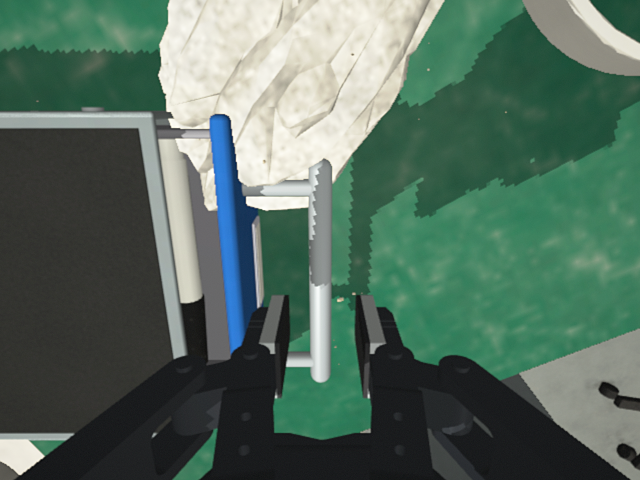

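```bash
python3 -m jog '0 -0.001 0.01 0 0 0 0.024; 0 -0.001 0.018 0 0 0 0.024; 0 -0.001 0.027 0 0 0 0.024; 0 -0.001 0.036 0 0 0 0.024; 0 -0.001 0.036 0 0 0 0.024' ; python3 -c "
from h import *
go(.5135,.0235,.031,-115.8)
cam('wrist','w3.png')"
```

```text
t: 3.3
eef_pos: [0.5114, 0.0252, 0.0344]
tool_rot: [0.0, 0.975, -0.222, -0.001]
contact_force: [-0.0, 0.6, 0.5]
gripper_width: 0.285
t 3.3 pos [0.5114 0.0252 0.0344] F [-0.   0.6  0.5] gw 0.285 q [ 0.04  0.51 -0.26  2.07  0.23  0.59 -2.4 ]
delta mm [2.6 0.6 3.4] rot [0.07 0.11 0.13]
```

View pics/w3.png

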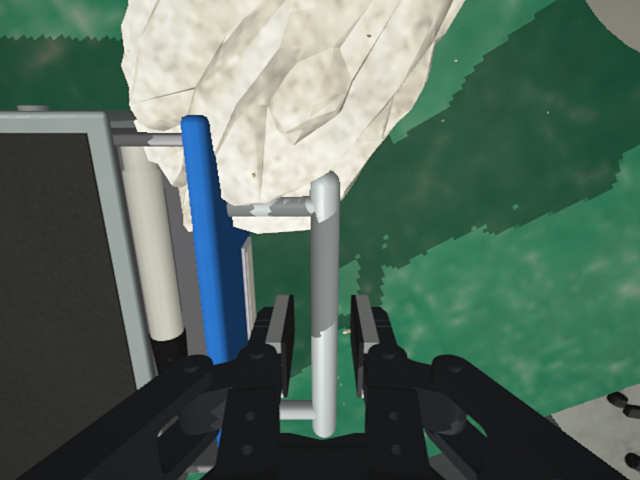

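```bash
python3 -m jog '0 0 0 0 0 0 0.0; 0 0 0 0 0 0 0; 0 0 0 0 0 0 0; 0 0 0 0 0 0 0' 40;  python3 -m jog '0 0.008 0 0 0 0 0; 0 0.02 0 0 0 0 0; 0 0.033 0 0 0 0 0; 0 0.046 0 0 0 0 0; 0 0.06 0 0 0 0 0'
```

```text
t: 3.75
eef_pos: [0.5123, 0.0252, 0.0358]
tool_rot: [0.0, 0.975, -0.222, 0.0]
contact_force: [-0.2, -0.6, -1.8]
gripper_width: 0.109
t: 4.25
eef_pos: [0.4857, -0.03, 0.0358]
tool_rot: [0.0, 0.975, -0.222, 0.0]
contact_force: [1.0, 2.9, -2.4]
gripper_width: 0.106
```

```bash
python3 -m jog '0 0.012 0 0 0 0 0; 0 0.024 0 0 0 0 0; 0 0.035 0 0 0 0 0; 0 0.043 0 0 0 0 0; 0 0.047 0 0 0 0 0';python3 -m jog '0 0.003 0 0 0 0 0; 0 0.005 0 0 0 0 0; 0 0.007 0 0 0 0 0'; python3 -c "
from h import *
cam('top','t2.png');cam('scene','s2.png')"
```

```text
t: 4.75
eef_pos: [0.4655, -0.0721, 0.0358]
tool_rot: [0.0, 0.975, -0.223, -0.0]
contact_force: [-1.3, 3.2, 0.6]
gripper_width: 0.108
t: 5.05
eef_pos: [0.4631, -0.0772, 0.0358]
tool_rot: [-0.0, 0.975, -0.222, 0.0]
contact_force: [-0.1, 3.8, 1.7]
gripper_width: 0.107
```

View pics/t2.png

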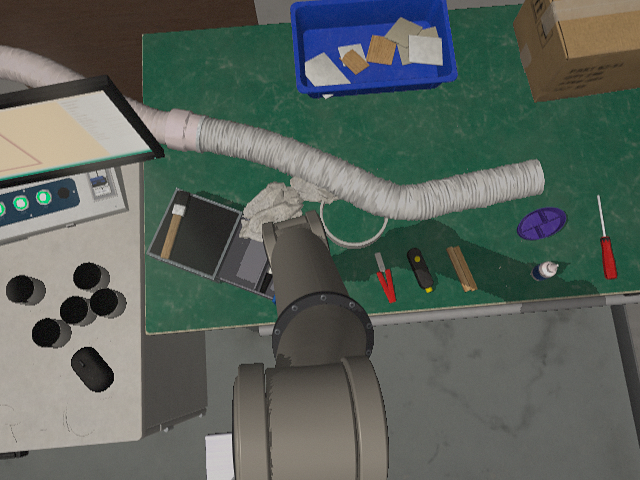

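```bash
python3 -m jog '0 0.002 0 0 0 0 0; 0 0.004 0 0 0 0 0; 0 0.006 0 0 0 0 0';python3 -m jog '0 0.001 0 0 0 0 0; 0 0.003 0 0 0 0 0; 0 0.004 0 0 0 0 0'
```

```text
t: 5.45
eef_pos: [0.4618, -0.08, 0.0358]
tool_rot: [-0.002, 0.975, -0.221, 0.001]
contact_force: [3.4, 14.8, -3.7]
gripper_width: 0.106
t: 5.75
eef_pos: [0.4617, -0.0801, 0.0358]
tool_rot: [-0.004, 0.976, -0.22, 0.002]
contact_force: [6.7, 22.5, -6.6]
gripper_width: 0.111
```

```bash
python3 -m jog '0 -0.003 0 0 0 0 0; 0 -0.006 0 0 0 0 0; 0 -0.006 0 0 0 0 0.026; 0 -0.006 0 0 0 0 0.026; 0 -0.006 0 0 0 0 0.026'; python3 -m jog '0 0 -0.01 0 0 0 0.026; 0 0 -0.03 0 0 0 0.026; 0 0 -0.06 0 0 0 0.026; 0 0 -0.1 0 0 0 0.026; 0 0 -0.13 0 0 0 0.026'; python3 -c "
from h import *
go(.4567,-.3345,.13,-74)
cam('wrist','w4.png')"
```

```text
t: 6.25
eef_pos: [0.461, -0.0821, 0.0357]
tool_rot: [0.0, 0.975, -0.223, -0.0]
contact_force: [-0.8, -0.1, 0.5]
gripper_width: 0.302
t: 6.75
eef_pos: [0.4615, -0.0813, 0.1685]
tool_rot: [-0.0, 0.975, -0.222, 0.001]
contact_force: [1.7, 0.2, -1.2]
gripper_width: 0.307
t 6.75 pos [ 0.4615 -0.0813  0.1685] F [ 1.7  0.2 -1.2] gw 0.307 q [ 0.33  0.24 -0.33  2.08  0.1   0.84 -2.08]
delta mm [105.4 230.2  38.5] rot [ 1.00e-02 -1.00e-01 -4.17e+01]
```

View pics/w4.png

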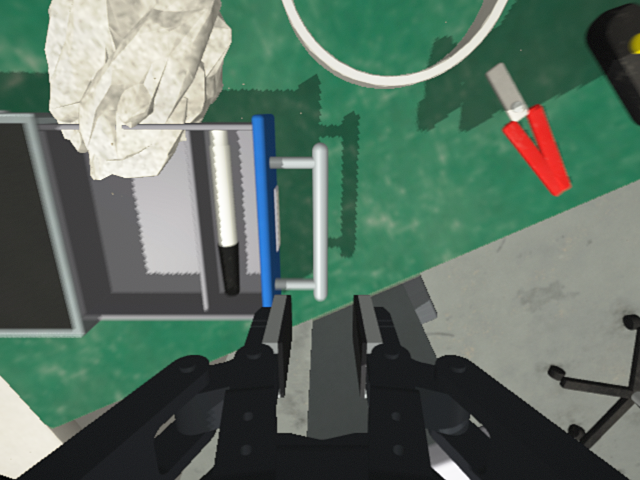

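```bash
python3 - <<'E'
from h import *
c=load('w4.png')
a=ray(c,320,146,.045);b=ray(c,320.5,299,.045);m=(a+b)/2;d=a-b
print(a,b,m,np.degrees(np.arctan2(d[1],d[0])))
u=np.array([d[1],-d[0],0])/np.linalg.norm(d[:2]);print('u',u)
print('comp',m-u*.137)
# divider top at z=.046 ends
for p in((190,135),(206,308)):print('div',ray(c,*p,.046),(ray(c,*p,.046)-m)@u)
for p in((60,127),(250,127),(95,317),(255,317)):print('sidewalls',ray(c,*p,.052),(ray(c,*p,.052)-m)@(d/np.linalg.norm(d)))
# tool in w/ top
t=load('t2.png')
cv2.imwrite('pics/t2z.png',cv2.resize(t['image'][235:305,360:490,::-1],None,fx=6,fy=6,interpolation=cv2.INTER_CUBIC))
E
```

```text
[ 0.51650949 -0.10539492  0.045     ] [ 0.41046171 -0.05465967  0.045     ] [ 0.4634856  -0.08002729  0.045     ] -25.56732964857303
u [-0.43157145 -0.90207876  0.        ]
comp [0.52261089 0.0435575  0.045     ]
div [ 0.56140997 -0.02899151  0.046     ] -0.08829965439316313
div [0.44301939 0.03023323 0.046     ] -0.09063103720975331
sidewalls [0.60235103 0.04360553 0.052     ] 0.07191115682005805
sidewalls [ 0.54805752 -0.06937888  0.052     ] 0.07169498629123498
sidewalls [0.47585841 0.10908063 0.052     ] -0.07045233170192707
sidewalls [ 0.42179636 -0.00342671  0.052     ] -0.07066560694807515
```

```bash
python3 -m jog '0.01 0.03 0 0 0 -4 0.03; 0.03 0.07 0 0 0 -12 0.05; 0.05 0.12 0 0 0 -20 0.07; 0.072 0.165 0 0 0 -28 0.0854; 0.09 0.2 0 0 0 -36 0.0854'; python3 -m jog '0 0.02 0 0 0 -5.6 0.0854; 0 0.02 0 0 0 -5.6 0.0854'; python3 -c "
from h import *
go(.4567,-.3345,.13,-74)
cam('wrist','w5.png')"
```

```text
t: 7.3
eef_pos: [0.4551, -0.2985, 0.1665]
tool_rot: [0.0, 0.996, 0.091, 0.0]
contact_force: [0.7, 0.7, 0.2]
gripper_width: 0.991
t: 7.5
eef_pos: [0.4581, -0.3208, 0.166]
tool_rot: [0.001, 0.991, 0.134, 0.0]
contact_force: [-0.1, 0.1, 0.1]
gripper_width: 0.998
t 7.5 pos [ 0.4581 -0.3208  0.166 ] F [-0.1  0.1  0.1] gw 0.998 q [ 0.76  0.38 -0.33  1.88  0.15  0.9  -0.94]
delta mm [-5.  12.8 36. ] rot [ 0.08  0.   -0.62]
```

View pics/w5.png

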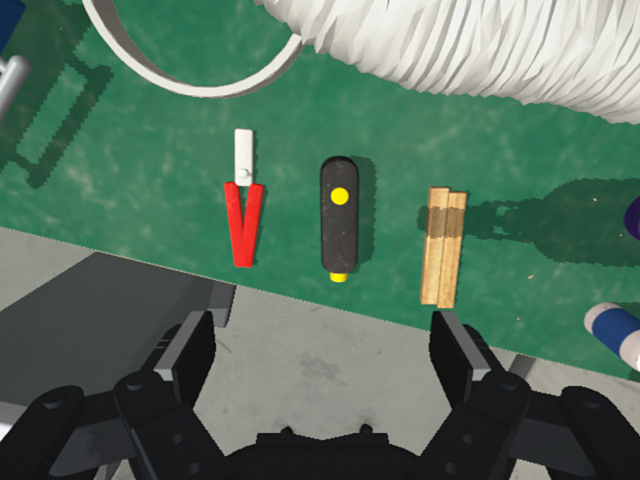

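```bash
python3 - <<'E'
from h import *
c=load('w5.png')
hsv=cv2.cvtColor(c['image'],cv2.COLOR_RGB2HSV)
m=((hsv[:,:,2]<75)&(hsv[:,:,1]<110)).astype('uint8')
m[:150]=0;m[290:]=0;m[:,:310]=0;m[:,375:]=0
print(cv2.boundingRect(m))
for z in(.013,.026):
  l=ray(c,321,215,z);r=ray(c,358,215,z);print(l,r,np.linalg.norm(l-r))
for p in((340,156,.02),(338,281,.012),(340,170,.026),(339,265,.026)):print(ray(c,*p))
a=ray(c,340,160,.022);b=ray(c,338.5,278,.022);print('ang',np.degrees(np.arctan2(*(a-b)[1::-1])))
E
```

```text
(320, 156, 40, 117)
[ 0.46078336 -0.31955717  0.013     ] [ 0.46874287 -0.34849352  0.013     ] 0.030011099411072124
[ 0.46421883 -0.31860854  0.026     ] [ 0.47182766 -0.34626999  0.026     ] 0.028688852373182652
[ 0.51074414 -0.32064679  0.02      ]
[ 0.40750084 -0.34944332  0.012     ]
[ 0.50146745 -0.3230595   0.026     ]
[ 0.42761868 -0.34381357  0.026     ]
ang 15.565216497928157
```

```bash
python3 -m jog '-0.002 0.008 0.03 0 0 0 0.065; -0.002 0.0137 0.06 0 0 0 0.06; -0.002 0.0137 0.09 0 0 0 0.06; -0.002 0.0137 0.11 0 0 0 0.06; -0.002 0.0137 0.11 0 0 0 0.06'; python3 -c "
from h import *
go(.46,-.3345,.008,-74.4)
cam('wrist','w6.png')"
```

```text
t: 8.05
eef_pos: [0.4592, -0.3271, 0.0535]
tool_rot: [-0.002, 0.991, 0.137, -0.002]
contact_force: [-1.0, -0.1, 0.6]
gripper_width: 0.703
t 8.05 pos [ 0.4592 -0.3271  0.0535] F [-1.  -0.1  0.6] gw 0.703 q [ 0.73  0.55 -0.28  1.94  0.23  0.69 -0.99]
delta mm [-1.1  7.5 45.5] rot [-0.27  0.2   0.1 ]
```

View pics/w6.png

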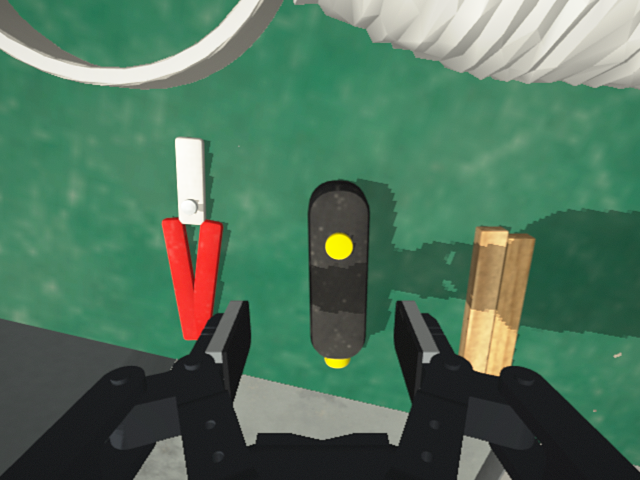

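```bash
python3 -m jog '-0.001 0.008 0 0 0 0 0.06; -0.001 0.008 0.01 0 0 0 0.06; -0.001 0.008 0.022 0 0 0 0.06; -0.001 0.008 0.034 0 0 0 0.06; -0.001 0.008 0.034 0 0 0 0.06'; python3 -c "
from h import *
go(.46,-.3345,.008,-74.4)
cam('wrist','w7.png')"
```

```text
t: 8.6
eef_pos: [0.4607, -0.3371, 0.0196]
tool_rot: [-0.001, 0.991, 0.136, -0.001]
contact_force: [-0.9, 0.5, 0.0]
gripper_width: 0.703
t 8.6 pos [ 0.4607 -0.3371  0.0196] F [-0.9  0.5  0. ] gw 0.703 q [ 0.73  0.61 -0.26  1.94  0.25  0.64 -1.  ]
delta mm [ 0.  -2.7 11.7] rot [-0.16  0.14  0.05]
```

View pics/w7.png

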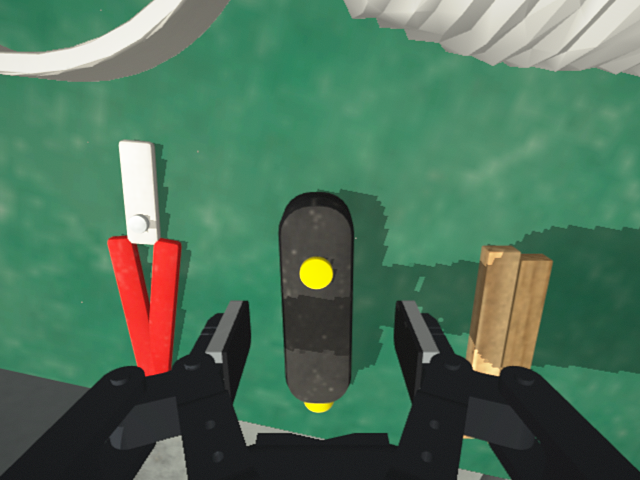

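```bash
python3 -m jog '0 -0.0025 0.006 0 0 0 0.06; 0 -0.0025 0.011 0 0 0 0.05; 0 -0.0025 0.011 0 0 0 0.035; 0 -0.0025 0.011 0 0 0 0.02; 0 -0.0025 0.011 0 0 0 0.0' 40; python3 -m jog '0 0 0 0 0 0 0; 0 0 0 0 0 0 0; 0 0 0 0 0 0 0; 0 0 -0.01 0 0 0 0; 0 0 -0.025 0 0 0 0'; python3 -c "
from h import *
go(.46,-.3345,.13,-74.4)
cam('wrist','w8.png')"
```

```text
t: 9.15
eef_pos: [0.4615, -0.3357, 0.0108]
tool_rot: [0.0, 0.991, 0.136, 0.0]
contact_force: [-0.2, 0.2, -2.2]
gripper_width: 0.337
t: 9.65
eef_pos: [0.4609, -0.3353, 0.036]
tool_rot: [-0.001, 0.991, 0.136, -0.001]
contact_force: [-0.3, 0.2, -2.1]
gripper_width: 0.333
t 9.65 pos [ 0.4609 -0.3353  0.036 ] F [-0.3  0.2 -2.1] gw 0.333 q [ 0.73  0.58 -0.27  1.93  0.24  0.66 -0.99]
delta mm [ -0.8  -1.1 -94. ] rot [-0.07  0.06  0.06]
```

View pics/w8.png

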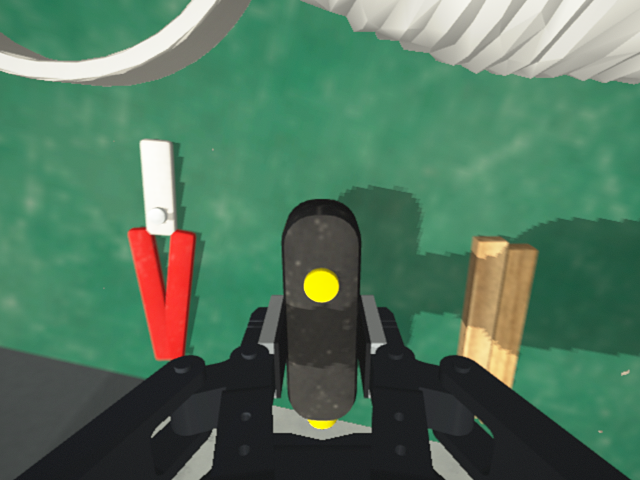

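```bash
python3 -m jog '0 0 -0.02 0 0 0 0; 0 0 -0.05 0 0 0 0; 0 0 -0.085 0 0 0 0; 0 0 -0.12 0 0 0 0; 0 0 -0.14 0 0 0 0';  python3 -c "
from h import *
go(.5163,.0375,.175,-115.6)"
```

```text
t: 10.2
eef_pos: [0.4627, -0.3363, 0.1799]
tool_rot: [0.002, 0.991, 0.136, 0.002]
contact_force: [0.3, -0.2, -1.7]
gripper_width: 0.335
t 10.2 pos [ 0.4627 -0.3363  0.1799] F [ 0.3 -0.2 -1.7] gw 0.335 q [ 0.78  0.38 -0.33  1.84  0.15  0.93 -0.91]
delta mm [ 152.4 -345.5    4. ] rot [ 0.15 -0.27 41.25]
```

```bash
python3 -m jog '0.01 -0.022 0 0 0 3 0; 0.026 -0.06 0 0 0 9 0; 0.044 -0.1 0 0 0 16 0; 0.062 -0.14 0 0 0 23 0; 0.08 -0.18 0 0 0 30 0';  python3 -c "
from h import *
go(.5163,.0375,.175,-115.6)"
```

```text
t: 10.7
eef_pos: [0.4902, -0.1392, 0.1769]
tool_rot: [0.0, 0.992, -0.128, 0.001]
contact_force: [1.7, -0.2, -3.1]
gripper_width: 0.336
t 10.7 pos [ 0.4902 -0.1392  0.1769] F [ 1.7 -0.2 -3.1] gw 0.336 q [ 0.42  0.29 -0.32  1.99  0.12  0.88 -1.78]
delta mm [ -19.4 -177.5    1.9] rot [-0.   -0.11 10.94]
```

```bash
python3 -m jog '-0.005 -0.04 0 0 0 3 0; -0.01 -0.08 0 0 0 6 0; -0.014 -0.12 0 0 0 9 0; -0.018 -0.155 0 0 0 10.9 0; -0.0195 -0.172 0 0 0 10.9 0'; python3 -m jog '0 0 0 0 0 0 0'; python3 -c "
from h import *
go(.5163,.0375,.0228,-115.6)
cam('wrist','w9.png');cam('scene','s9.png')"
```

```text
t: 11.2
eef_pos: [0.5141, 0.035, 0.1771]
tool_rot: [-0.001, 0.976, -0.217, 0.001]
contact_force: [0.2, -0.7, -1.9]
gripper_width: 0.337
t: 11.3
eef_pos: [0.5142, 0.0345, 0.177]
tool_rot: [-0.001, 0.976, -0.216, 0.001]
contact_force: [0.2, -0.8, -1.8]
gripper_width: 0.332
t 11.3 pos [0.5142 0.0345 0.177 ] F [ 0.2 -0.8 -1.8] gw 0.332 q [ 0.12  0.3  -0.37  1.97  0.14  0.89 -2.32]
delta mm [  0.4  -3.3 154.2] rot [-0.13 -0.08  0.67]
```

View pics/w9.png

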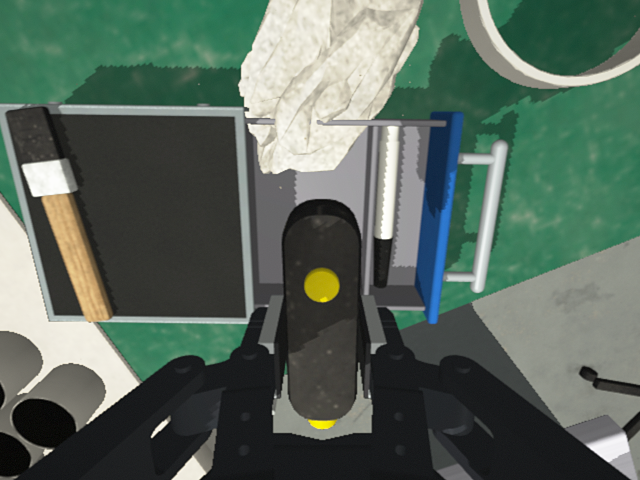

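View pics/s9.png

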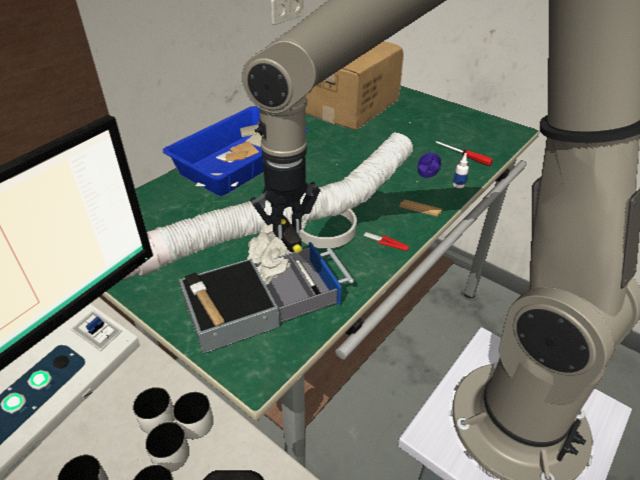

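```bash
python3 -m jog '0 -0.003 0.03 0 0 0.6 0; 0 -0.003 0.06 0 0 0.6 0; 0 -0.003 0.085 0 0 0.6 0; 0 -0.003 0.1 0 0 0.6 0; 0 -0.003 0.1 0 0 0.6 0'; python3 - <<'E'
from h import *
c=load('w9.png')
print('handle',(ray(c,504,145,.045)+ray(c,479,290,.045))/2)
go(.5163,.0375,.0228,-115.6)
c=cam('wrist','w10.png')
E
```

```text
t: 11.9
eef_pos: [0.5133, 0.0312, 0.074]
tool_rot: [0.001, 0.974, -0.225, -0.002]
contact_force: [-0.5, -0.3, -1.1]
gripper_width: 0.334
handle [ 0.46358554 -0.08178378  0.045     ]
t 11.9 pos [0.5133 0.0312 0.074 ] F [-0.5 -0.3 -1.1] gw 0.334 q [ 0.08  0.45 -0.32  2.04  0.22  0.68 -2.41]
delta mm [ 0.1 -7.1 51.2] rot [ 0.17  0.18 -0.39]
```

View pics/w10.png

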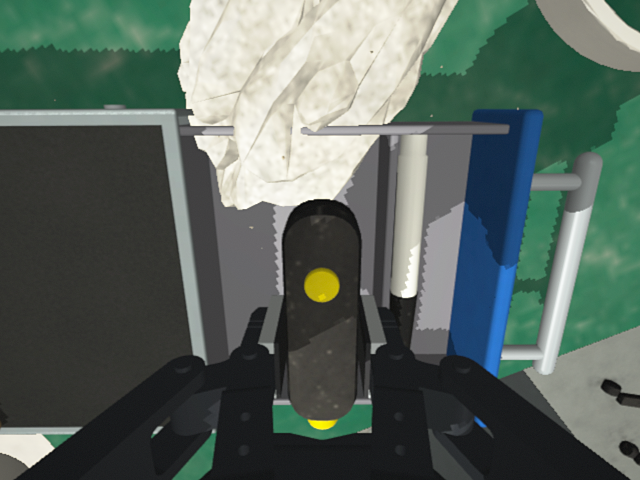

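```bash
python3 -m jog '0 -0.004 0 0 0 0 0; 0 -0.007 0 0 0 0 0; 0 -0.007 0 0 0 0 0; 0 -0.007 0 0 0 0 0'; python3 - <<'E'
from h import *
go(.5163,.0375,.0228,-115.6)
c=cam('wrist','w11.png')
E
```

```text
t: 12.35
eef_pos: [0.5185, 0.0399, 0.0764]
tool_rot: [-0.0, 0.975, -0.224, 0.001]
contact_force: [0.0, 1.0, -1.5]
gripper_width: 0.332
t 12.35 pos [0.5185 0.0399 0.0764] F [ 0.   1.  -1.5] gw 0.332 q [ 0.07  0.46 -0.32  2.03  0.22  0.68 -2.42]
delta mm [-1.   3.2 53.6] rot [-0.03 -0.06 -0.23]
```

View pics/w11.png

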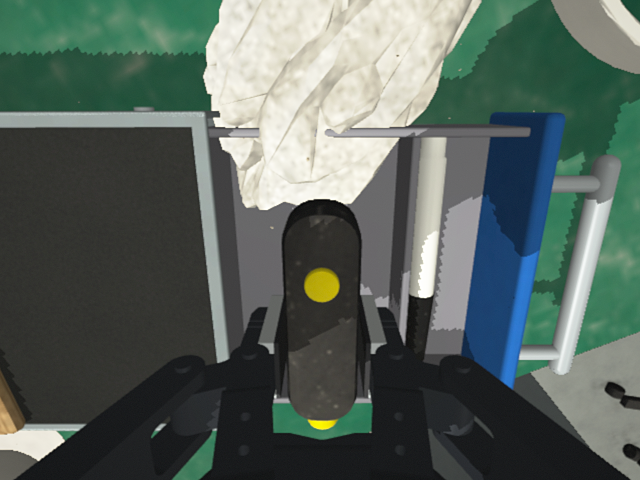

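```bash
python3 -m jog '0 0.002 0.01 0 0 0 0; 0 0.002 0.02 0 0 0 0; 0 0.002 0.03 0 0 0 0; 0 0.002 0.04 0 0 0 0; 0 0.002 0.04 0 0 0 0'; python3 - <<'E'
from h import *
go(.5163,.0375,.0228,-115.6)
c=cam('wrist','w12.png')
E
```

```text
t: 12.9
eef_pos: [0.5158, 0.0378, 0.0339]
tool_rot: [0.001, 0.975, -0.224, -0.002]
contact_force: [-0.5, 0.4, -2.2]
gripper_width: 0.337
t 12.9 pos [0.5158 0.0378 0.0339] F [-0.5  0.4 -2.2] gw 0.337 q [ 0.05  0.52 -0.3   2.06  0.26  0.6  -2.45]
delta mm [ 0.6  0.  11.1] rot [ 0.1   0.16 -0.24]
```

View pics/w12.png

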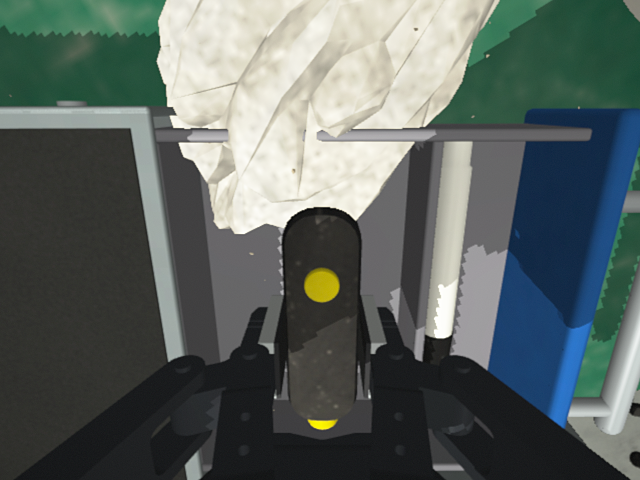

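```bash
python3 -m jog '0 0 0.003 0 0 0 0; 0 0 0.006 0 0 0 0; 0 0 0.008 0 0 0 0; 0 0 0.008 0 0 0 0'; python3 -m jog '0 0 0.001 0 0 0 0; 0 0 0.002 0 0 0 0; 0 0 0.002 0 0 0 0'
```

```text
t: 13.35
eef_pos: [0.5171, 0.0379, 0.0276]
tool_rot: [0.0, 0.975, -0.224, -0.0]
contact_force: [-0.2, 0.4, -2.1]
gripper_width: 0.337
t: 13.65
eef_pos: [0.5171, 0.0379, 0.0257]
tool_rot: [0.0, 0.975, -0.224, 0.0]
contact_force: [-0.2, 0.3, -1.1]
gripper_width: 0.337
```

```bash
python3 -m jog '0 0 0.001 0 0 0 0; 0 0 0.002 0 0 0 0; 0 0 0.002 0 0 0 0';python3 -m jog '0 0 0.001 0 0 0 0; 0 0 0.001 0 0 0 0'; python3 - <<'E'
from h import *
c=cam('scene','s13.png');cv2.imwrite('pics/s13z.png',cv2.resize(c['image'][200:360,170:370,::-1],None,fx=4,fy=3.7,interpolation=cv2.INTER_CUBIC))
E
```

```text
t: 13.95
eef_pos: [0.5171, 0.0379, 0.0236]
tool_rot: [0.0, 0.975, -0.224, -0.0]
contact_force: [0.2, -0.4, -1.8]
gripper_width: 0.332
t: 14.15
eef_pos: [0.5172, 0.038, 0.0227]
tool_rot: [-0.0, 0.975, -0.224, 0.0]
contact_force: [0.4, 0.2, -1.8]
gripper_width: 0.335
```

View pics/s13z.png

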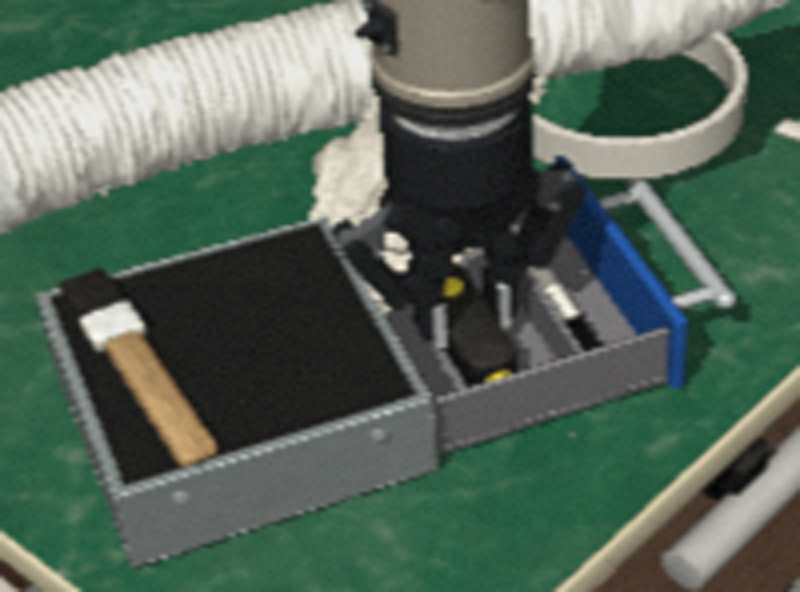

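```bash
python3 -m jog '0 0 0.0005 0 0 0 0; 0 0 0.001 0 0 0 0; 0 0 0.001 0 0 0 0';python3 -m jog '0 0 0.0005 0 0 0 0; 0 0 0.001 0 0 0 0; 0 0 0.001 0 0 0 0'
```

```text
t: 14.5
eef_pos: [0.5172, 0.0379, 0.0226]
tool_rot: [0.0, 0.975, -0.224, 0.0]
contact_force: [-3.2, -0.7, 9.1]
gripper_width: 0.334
t: 14.8
eef_pos: [0.5175, 0.0386, 0.0225]
tool_rot: [-0.0, 0.975, -0.224, 0.001]
contact_force: [-6.2, 0.0, 20.3]
gripper_width: 0.334
```

```bash
python3 -m jog '0 0 -0.0018 0 0 0 0; 0 0 -0.0018 0 0 0 0.034; 0 0 -0.0018 0 0 0 0.038; 0 0 -0.0018 0 0 0 0.038; 0 0 -0.0018 0 0 0 0.038'; python3 - <<'E'
from h import *
c=cam('wrist','w14.png')
E
```

```text
t: 15.3
eef_pos: [0.5171, 0.0379, 0.0224]
tool_rot: [0.0, 0.975, -0.224, -0.0]
contact_force: [-0.0, -0.7, 0.0]
gripper_width: 0.443
```

View pics/w14.png

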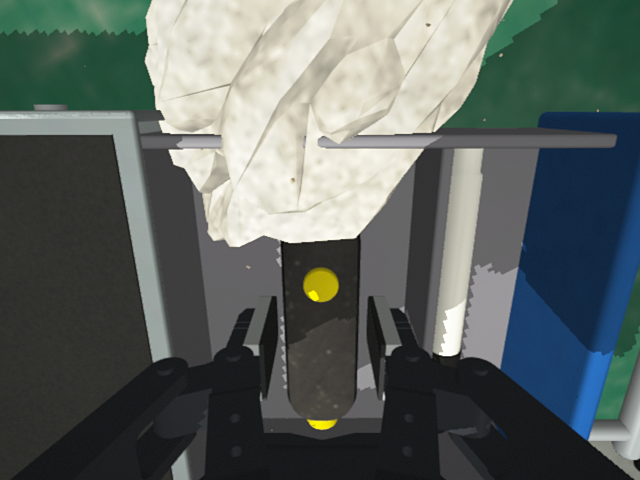

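Fingers have released both sides, tool lies flat between walls. Lift clear.

```bash
python3 -m jog '0 0 -0.008 0 0 0 0.038; 0 0 -0.02 0 0 0 0.038; 0 0 -0.045 0 0 0 0.038; 0 0 -0.08 0 0 0 0.038; 0 0 -0.12 0 0 0 0.038'; python3 - <<'E'
from h import *
c=cam('wrist','w15.png');go(.43,-.15,.14,-115.6)
E
```

```text
t: 15.85
eef_pos: [0.5165, 0.0379, 0.1441]
tool_rot: [0.0, 0.975, -0.224, -0.001]
contact_force: [1.0, -1.2, 0.4]
gripper_width: 0.446
t 15.9 pos [0.5205 0.0388 0.1509] F [1.1 1.1 4.7] gw 0.447 q [ 0.11  0.34 -0.36  1.98  0.16  0.83 -2.37]
delta mm [  0.7 209.4   9.8] rot [-0.28 -0.45 -0.24]
```

View pics/w15.png

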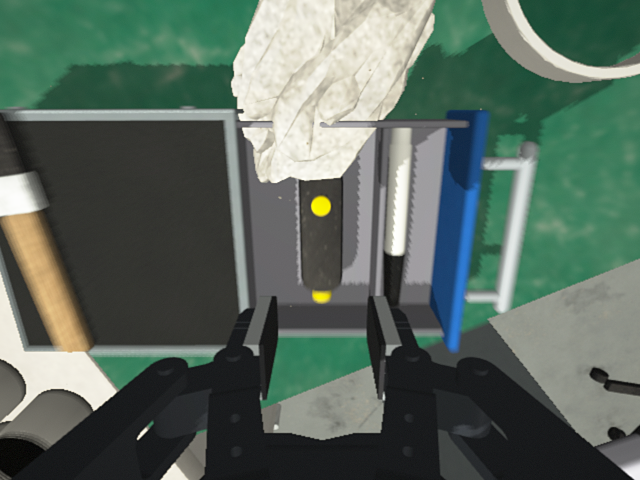

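```bash
python3 -m jog '0 0.025 0 0 0 0 0.02; 0 0.065 0 0 0 0 0; 0 0.105 0 0 0 0 0; 0 0.145 0 0 0 0 0; 0 0.172 0 0 0 0 0'; python3 - <<'E'
from h import *
c=cam('wrist','w16.png');go(.444,-.1206,.03,-115.6)
E
```

```text
t: 16.4
eef_pos: [0.4408, -0.1194, 0.1434]
tool_rot: [0.0, 0.974, -0.225, 0.0]
contact_force: [0.4, 0.5, 0.7]
gripper_width: 0.0
t 16.45 pos [ 0.4388 -0.123   0.1431] F [-1.2 -3.6 -0.3] gw 0.005 q [ 0.4   0.25 -0.3   2.13  0.11  0.77 -2.  ]
delta mm [  3.6  -4.8 113.1] rot [ 0.18  0.   -0.63]
```

View pics/w16.png

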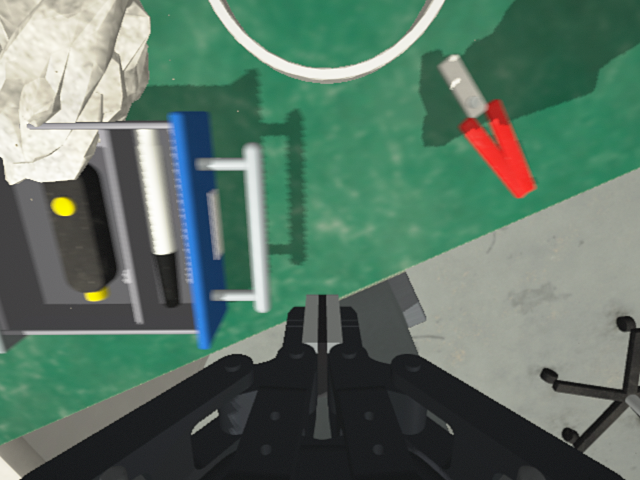

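```bash
python3 -m jog '0.003 0 0.03 0 0 0 0; 0.003 0 0.06 0 0 0 0; 0.003 0 0.09 0 0 0 0; 0.003 0 0.108 0 0 0 0; 0.003 0 0.108 0 0 0 0'; python3 -m jog '0 -0.005 0 0 0 0 0; 0 -0.01 0 0 0 0 0; 0 -0.01 0 0 0 0 0'; python3 - <<'E'
from h import *
c=cam('wrist','w17.png');go(.4635,-.08,.035,-115.6)
E
```

```text
t: 16.95
eef_pos: [0.4436, -0.1176, 0.0333]
tool_rot: [-0.0, 0.975, -0.223, -0.002]
contact_force: [-0.2, 0.3, 0.4]
gripper_width: 0.0
t: 17.25
eef_pos: [0.4508, -0.1083, 0.0359]
tool_rot: [-0.0, 0.975, -0.223, 0.001]
contact_force: [0.2, -0.1, -0.4]
gripper_width: -0.001
t 17.3 pos [ 0.4503 -0.1087  0.0356] F [-0.1  0.4  0.3] gw -0.004 q [ 0.32  0.45 -0.26  2.19  0.22  0.53 -2.13]
delta mm [ -0.6 -31.6   0.7] rot [-0.04 -0.12 -0.19]
```

View pics/w17.png

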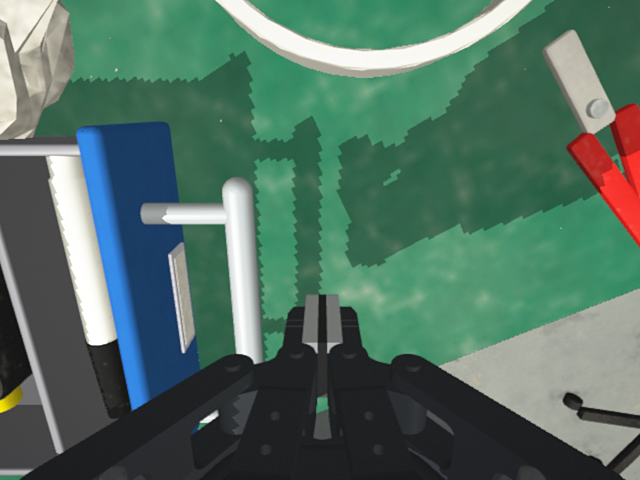

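```bash
python3 -m jog '0 0 0.003 0 0 0 0; 0 -0.003 0.006 0 0 0 0; 0 -0.006 0.006 0 0 0 0; 0 -0.01 0.006 0 0 0 0; 0 -0.014 0.006 0 0 0 0'; python3 -m jog '0 -0.004 0 0 0 0 0; 0 -0.01 0 0 0 0 0; 0 -0.017 0 0 0 0 0; 0 -0.024 0 0 0 0 0; 0 -0.031 0 0 0 0 0'
```

```text
t: 17.8
eef_pos: [0.4554, -0.0963, 0.0285]
tool_rot: [0.0, 0.975, -0.224, -0.0]
contact_force: [-0.7, -2.2, -0.3]
gripper_width: 0.001
t: 18.3
eef_pos: [0.469, -0.0681, 0.0285]
tool_rot: [0.0, 0.975, -0.224, -0.0]
contact_force: [-1.1, -3.0, 0.6]
gripper_width: -0.004
```

```bash
python3 -m jog '0 -0.008 0 0 0 0 0; 0 -0.016 0 0 0 0 0; 0 -0.024 0 0 0 0 0; 0 -0.032 0 0 0 0 0; 0 -0.04 0 0 0 0 0'; python3 -m jog '0 -0.008 0 0 0 0 0; 0 -0.016 0 0 0 0 0; 0 -0.024 0 0 0 0 0; 0 -0.032 0 0 0 0 0; 0 -0.038 0 0 0 0 0'; python3 - <<'E'
from h import *
c=cam('wrist','w18.png');go(.5131,.0238,.0285,-115.6)
E
```

```text
t: 18.8
eef_pos: [0.4864, -0.032, 0.0285]
tool_rot: [0.0, 0.975, -0.224, -0.0]
contact_force: [-2.2, -1.1, 1.1]
gripper_width: -0.001
t: 19.3
eef_pos: [0.503, 0.0025, 0.0285]
tool_rot: [-0.0, 0.975, -0.223, -0.0]
contact_force: [-2.8, -1.9, 0.6]
gripper_width: 0.002
t 19.35 pos [0.5037 0.0035 0.0286] F [-2.  -0.1 -0.4] gw 0.003 q [ 0.07  0.51 -0.25  2.1   0.23  0.56 -2.36]
delta mm [ -0.3 -22.3   0.1] rot [-0.08 -0.02 -0.16]
```

View pics/w18.png

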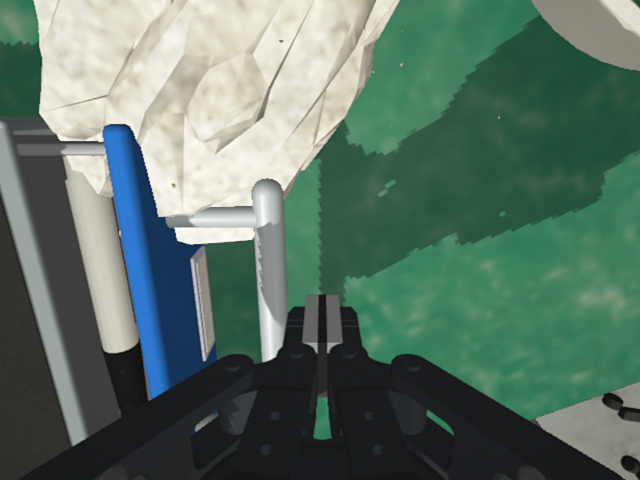

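```bash
python3 -m jog '0 -0.004 0 0 0 0 0; 0 -0.009 0 0 0 0 0; 0 -0.014 0 0 0 0 0; 0 -0.018 0 0 0 0 0; 0 -0.019 0 0 0 0 0'; python3 -m jog '0 -0.002 0 0 0 0 0; 0 -0.004 0 0 0 0 0; 0 -0.005 0 0 0 0 0';  python3 -m jog '0 -0.001 0 0 0 0 0; 0 -0.003 0 0 0 0 0; 0 -0.003 0 0 0 0 0'
```

```text
t: 19.85
eef_pos: [0.5114, 0.0193, 0.0286]
tool_rot: [-0.0, 0.975, -0.223, 0.0]
contact_force: [-2.4, -2.7, 1.5]
gripper_width: -0.002
t: 20.15
eef_pos: [0.5133, 0.0233, 0.0286]
tool_rot: [-0.0, 0.975, -0.224, 0.0]
contact_force: [-2.0, -2.7, 0.8]
gripper_width: 0.002
t: 20.45
eef_pos: [0.5137, 0.0241, 0.0285]
tool_rot: [0.001, 0.975, -0.224, -0.001]
contact_force: [-4.2, -6.3, 5.7]
gripper_width: 0.002
```

```bash
python3 -m jog '0 -0.001 0 0 0 0 0; 0 -0.003 0 0 0 0 0; 0 -0.003 0 0 0 0 0';  python3 -m jog '0 -0.002 0 0 0 0 0; 0 -0.002 0 0 0 0 0;0 -0.002 0 0 0 0 0'
```

```text
t: 20.75
eef_pos: [0.5138, 0.0243, 0.0284]
tool_rot: [0.003, 0.974, -0.225, -0.002]
contact_force: [-7.0, -11.5, 9.7]
gripper_width: -0.003
t: 21.05
eef_pos: [0.5138, 0.0244, 0.0284]
tool_rot: [0.004, 0.974, -0.226, -0.002]
contact_force: [-9.8, -14.9, 12.0]
gripper_width: -0.0
```

Shut at the stop. Back off, rise and check.

```bash
python3 -m jog '0 0.008 0 0 0 0 0; 0 0.02 0 0 0 0 0; 0 0.035 0 0 0 0 0; 0 0.045 -0.02 0 0 0 0; 0 0.05 -0.05 0 0 0 0'; python3 -m jog '0 0.02 -0.03 0 0 0 0; 0 0.05 -0.07 0 0 0 0; 0 0.09 -0.11 0 0 0 0; 0 0.13 -0.12 0 0 0 0; 0 0.17 -0.12 0 0 0 0';  python3 -m jog '0 0.045 0 0 0 0 0; 0 0.09 0 0 0 0 0; 0 0.135 0 0 0 0 0; 0 0.16 0 0 0 0 0; 0 0.16 0 0 0 0 0'; python3 - <<'E'
from h import *
c=cam('top','t20.png');s=cam('scene','s20.png')
cv2.imwrite('pics/t20z.png',cv2.resize(c['image'][170:310,130:310,::-1],None,fx=4.4,fy=4.2,interpolation=cv2.INTER_CUBIC))
cv2.imwrite('pics/s20z.png',cv2.resize(s['image'][240:360,170:330,::-1],None,fx=5,fy=5,interpolation=cv2.INTER_CUBIC))
E
```

```text
t: 21.55
eef_pos: [0.493, -0.0161, 0.0777]
tool_rot: [0.0, 0.975, -0.224, -0.002]
contact_force: [0.6, -0.1, -0.0]
gripper_width: 0.001
t: 22.05
eef_pos: [0.4214, -0.1701, 0.2013]
tool_rot: [0.0, 0.975, -0.224, 0.003]
contact_force: [0.7, -0.9, 0.1]
gripper_width: -0.004
t: 22.55
eef_pos: [0.3485, -0.3154, 0.1985]
tool_rot: [0.001, 0.974, -0.227, 0.0]
contact_force: [0.4, 0.8, -0.5]
gripper_width: 0.002
```

View pics/t20.png

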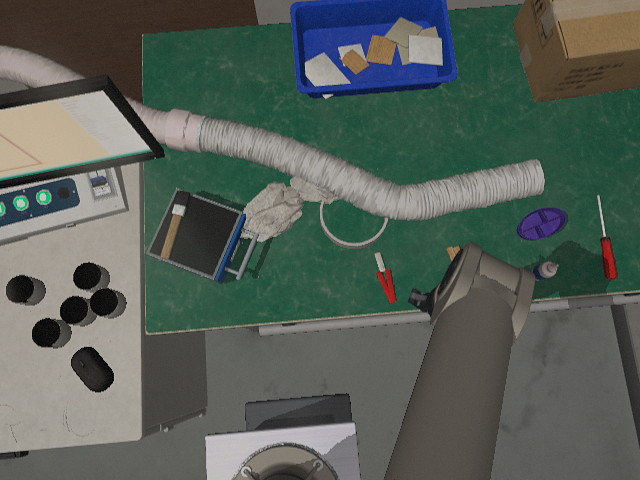

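View pics/t20z.png

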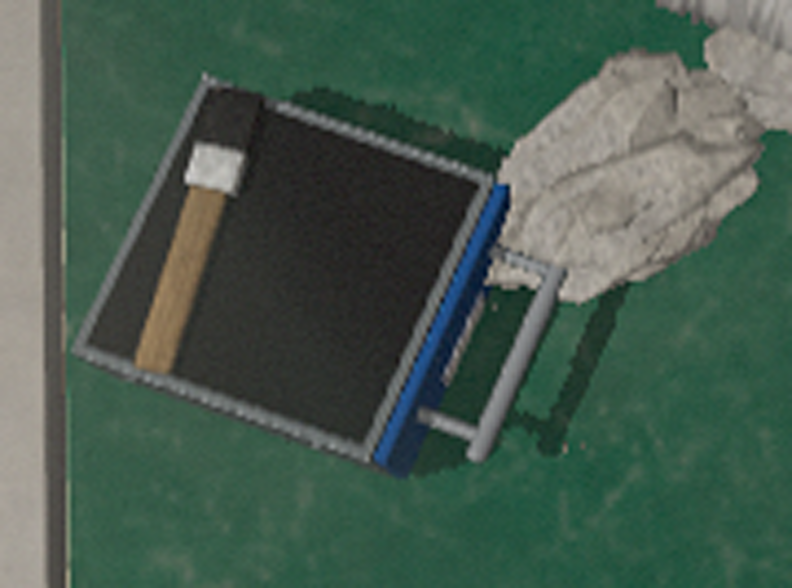

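View pics/s20z.png

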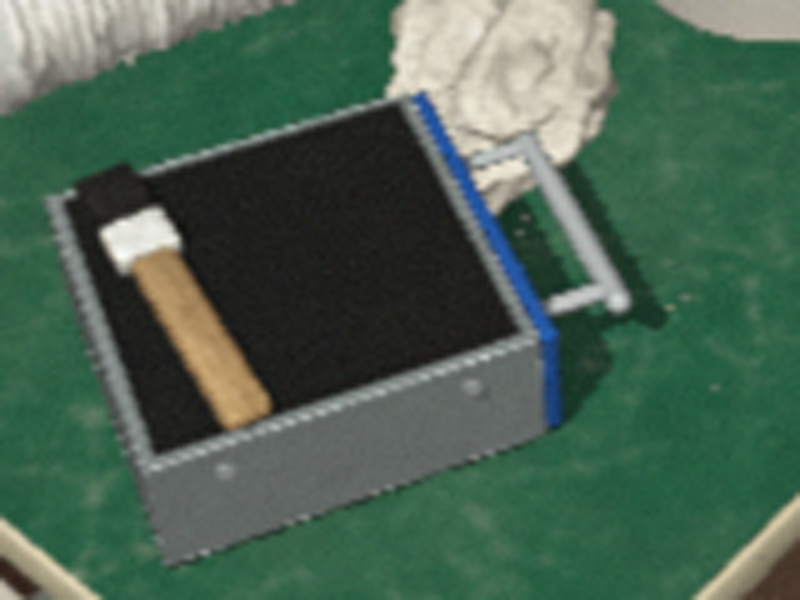

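```bash
python3 -c "
from h import *
print(workorder.hand_in());st()"
```

```text
the job is handed in; nothing more can be done
None
the job is handed in; nothing more can be done
```

The job is done and handed in at about 22.6 s. I pulled the drawer out to its stop and lowered the deburring tool into the rear compartment until it touched the floor. I let go with the drawer still fully out, then pushed the drawer shut on its handle until it met its stop.

**Last checks:**
- **Drawer:** the final top and scene pictures show the blue front flush against the cabinet.
- **Deburring tool and pen:** the wrist picture before closing showed the tool lying flat in the rear compartment and the pen in the front one. I could not see inside once the drawer was shut.
- **Brush, snips, rag and ring:** they look unmoved.
- **Wood strip:** the arm mostly hid it in the last top picture. I last saw it clear in full when I picked up the tool, unmoved, and nothing went near it afterwards.
- **Forces:** the highest reading was about 24 N, against the drawer's outer stop. The tool read about 20 N on the compartment floor before I eased off and released it.

The rag overlaps the drawer's path in the pictures, but the drawer moved past it with only the normal sliding friction.

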